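Clamp a plaster model with the torque-limited cap

ROBOT

A 7-joint arm with a two-finger parallel gripper is mounted at the origin on a cart in front of the work surface, level with it; the furniture and walls round the work are solid. World frame = base frame: x ahead of the robot, y to its left, z up, the work surface at z = 0. Lengths are in m, angles in rad, forces in N, time in s.
With the tool pointing down it reaches from about 0.425 to 0.925 m from the base axis. Payload 6.8 kg.
Tool frame: the origin (TCP) lies midway between the tips of the shut fingers; the grasp point (between the pads) lies 19 mm behind it; z points along the fingers, y is the line along which they close (so a half turn about z gives the same grasp; the last joint's range is limited). The gripper opens to 85 mm and grips with 20 to 120 N. Pads are 22 mm wide; open, the fingers measure 114 mm over their backs; the gripper's body (76 mm by 85 mm) begins 54 mm behind the grasp point. The pads swing forward as they close: fully open they stand 13 mm farther back than shut.
Start: joints at [1.22, 0.477, 0.022, 1.555, -0.011, 1.109, -0.083], TCP at [0.162, -0.655, 0.231] pointing down, gripper open.
Joint ranges: [-2.96, 2.96], [-0.34, 2.1], [-1.41, 1.46], [0.24, 2.44], [-1.37, 4.51], [0.17, 1.92], [-2.96, 2.96]. Speed limits (rad/s): [2.39, 2.39, 3.14, 3.14, 3.14, 3.14, 3.14].

INTERFACE

Orientations are given as a unit quaternion [w, x, y, z].
In Python, from station import * gives the robot as it stands.
- The arm moves only by the shell command python3 -m creep 'ROWS' [FORCE]. ROWS is JSON, a list of rows, each a list of 7 numbers: the gripper command: -1 is shut, 1 is fully open, values between are in proportion, then the shift along the world's x, y, z in mm, then the turn, a rotation vector about the world's x, y, z in rad. A call has 1 to 5 rows; each row shifts and turns the commanded pose from where the row before left it; what a row does not reach is not made up. A row lasts 1/8 s, in which the tool goes at most 62.5 mm and 10.7 degrees, less where a joint would pass 70% of its speed; a pose out of reach is approached as far as the arm can. A call is refused whole if a number of a shift passes 62.5 or a number of a turn 0.188, either way. A call with a gripper value outside its range is refused whole. The fingers move at their own pace and stop on an object; FORCE is the grip in N (left out, the last holds). Time passes only in rows, so rows that do not move let the fingers close. It gives the time, the measured TCP pose, the force, the opening and the grip force at its end, in the units of the state.
- get_obs(): the state, without advancing time (a new reading comes with each control period).
- read_camera(name): name is "scene" or "side" or "wrist"; returns (picture, depth): 420x560x3 uint8, red, green, blue; 420x560 float32, m along the optical axis (not along the pixel's ray), 0 where there is no reading.
- camera_params(name): a dict with "intrinsics" (3x3 intrinsics, pixels), "cam_to_world" (4x4, takes a point from camera to world coordinates); the wrist camera has in their place "mount" (4x4, takes a point from camera to tool coordinates, whose origin is the TCP and whose axes are the flange's). Camera axes: x right, y up, looking along -z (the intrinsics and any distortion apply to the point x, -y, -z); pixel columns grow to the right and rows downward; lengths in m; the calibration is good to about 2 mm. The wrist camera is an equidistant fisheye: a pixel r from the principal point sees the ray r / f radians off the axis. A picture is of the moment at which its call begins: read the wrist's pose just before it. camera_params takes no time and is no camera call.
- hand_in(): hands the job in; it is judged then, once.
The state is a dict: "t": time; "q": joint angles; "joint_vel": joint speeds; "joint_torque": joint torques, N m; "eef_pos": TCP position; "tool_rot": TCP orientation; "contact_force": force on the tool from outside, world axes, zero at the start; "torque": the same for the moment, N m; "gripper_width": opening from 0.0 (shut) to 1.0 (fully open); "grasp_force": force on a finger pad.
Only numpy, scipy, OpenCV 4.12 (cv2) and the standard library are available. Lean on these libraries where they do the work, as an engineer would, in place of code of your own. Each camera call takes 0.05 s, during which the arm holds its last target. There are 200 camera calls.

TASK

Set the plaster arch model with the blue-grey base onto the deck of the clamping table, centred between its two jaws and square to them (either way round), and let go. Then turn the black cap clockwise until its ratchet clicks and slips, so that the model is held firmly: one click is right, two are allowed, never a third. Leave the other things on the bench where they are.

Things in the scene. Friction and masses are not known exactly. Their poses are not given: they have to be found in the camera images.
- model_table: model clamping table, fixed: deck 200 x 80 mm (x -125 to 75), its top at z 14 mm. Origin at bench level under the clamping space; x = clamping direction, cap to back stop; z up. Grey housing 56 x 52 mm, top z 46, at x -95, carries the cap; then the moving jaw; beyond the model a rigid back stop, face preset at x +33 to +43 (not measured). Jaw and stop: y +-22, tops below z 34
- grey_model: plaster arch model, cream teeth on a blue-grey base, 59 x 62 x 31 mm, about 0.14 kg, loose. Origin at the centre of its underside, z up. Base 16 mm high, flat sides at x +-29.5 and y +-31 (leaning in 1.5 mm to the top), cut corners; take it by the y sides so that the x sides face the jaws
- jaw_face (a point): middle of the moving jaw's face that presses on the model, 22.5 mm above the bench; at table x -36 mm when fully open (so at the start), moves along table +x
- cap_top (a point): centre of the top of the black fluted cap (orange disc, white pointer), on its upright axis, 72 mm above the bench. Cap 40 mm across, 24 mm tall, underside 1.5 mm above the housing; grip it across at any angle and regrasp as needed: the parts stay where they are left
- clamp_cap (a joint): rad the cap has slipped clockwise on its shaft, about 0 at the start. Up to 0.15 it is play and wind-up; each click has its crest 0.26 past a notch, notches every 0.52 (first click: crest 0.26, notch 0.52; second: 0.79, 1.05; third: 1.31)
- jaw (a joint): m the moving jaw has closed, 0 = open, at most 0.028. Turning the cap clockwise (from above) closes it 8 mm per rad, drag about 0.2 N m while turning (less is felt at a stop); with the model pressed to the back stop the torque climbs to about 0.3 N m, then the ratchet clicks: past the crest the torque drops and the cap pulls forward. Clamping force about 10 N
- white_model: bystander: plaster arch model on a white base, 59 x 62 x 31 mm, origin under its centre
- bur_block: bystander: dark block with burs standing in it, 42 x 86 x 50 mm, origin under its centre
- glass_dish: bystander: faceted pale glass dish, 32 x 32 x 26 mm, origin under its centre
- wax_tin: bystander: round white tin with a red lid, 50 mm across, 22 mm high, origin under its centre

How it is judged:
By the outcome, as a careful person would: the job done as asked, in the order asked, and still so for the second after the job is handed in, with the robot touching nothing.
It also fails if it takes over 72 s, if anything falls off the work surface, if the arm or the gripper's body presses on something with over 40 N, if the wrist force passes 120 N, or if a joint passes its speed limit or range.

## Working session

There is one attempt and no reset: what is moved stays moved. The work goes in short steps, Python scripts to look and compute and a shell command to move; the robot and the scene stay as the last step left them, time stands still between calls to the robot, and variables do not carry over. Pictures are saved under pics/ and viewed, at most 10 in all, crops included, and the job is handed in when it is done.

```bash
ls; mkdir -p pics; python3 - <<'E'
from station import *
import cv2,numpy as np
o=get_obs();print(o)
a,da=read_camera("scene");b,db=read_camera("side")
np.savez('p0.npz',a=a,da=da,b=b,db=db)
for n in("scene","side","wrist"):print(n,{k:(np.round(v,4).tolist() if hasattr(v,'shape') or isinstance(v,list) else v) for k,v in camera_params(n).items()})
cv2.imwrite('pics/scene0.png',a[...,::-1]);cv2.imwrite('pics/side0.png',b[...,::-1])
E
```

```text
pics
{'t': 0.0, 'q': array([ 1.21990523,  0.47779539,  0.02234892,  1.55645945, -0.01149216,
        1.10931697, -0.08308903]), 'joint_vel': array([-0.00132905, -0.00050225, -0.00193974, -0.00162664,  0.00080394,
        0.00015095,  0.00158484]), 'joint_torque': array([-2.02699408e-05, -5.96443391e+01,  1.60800867e+00, -2.81196338e+01,
        1.24495814e-02,  9.18635807e-03,  1.18460378e-06]), 'eef_pos': array([ 0.16211074, -0.65462411,  0.23032569]), 'tool_rot': array([-9.06588775e-04,  9.92638495e-01,  1.21111363e-01, -1.85661634e-04]), 'contact_force': array([-0.45719886,  0.55245922, -1.28414156]), 'torque': array([-0.0169263 , -0.0097893 , -0.00382414]), 'grasp_force': 0.0, 'gripper_width': 1.0020396765766315}
scene {'intrinsics': [[522.9365, 0.0, 276.2646], [0.0, 522.9365, 204.442], [0.0, 0.0, 1.0]], 'cam_to_world': [[-0.6666, 0.4832, -0.5675, 0.0015], [-0.7453, -0.4382, 0.5024, 0.7354], [-0.0059, 0.7579, 0.6523, 0.7152], [0.0, 0.0, 0.0, 1.0]]}
side {'intrinsics': [[487.8837, 0.0, 274.4871], [0.0, 487.8837, 205.8901], [0.0, 0.0, 1.0]], 'cam_to_world': [[-0.8586, 0.298, -0.4172, 0.2025], [-0.5127, -0.5089, 0.6915, 0.8448], [-0.0063, 0.8076, 0.5897, 0.5792], [0.0, 0.0, 0.0, 1.0]]}
wrist {'intrinsics': [[325.1923, 0.0, 274.9806], [0.0, 325.1923, 215.8446], [0.0, 0.0, 1.0]], 'mount': [[0.0004, 0.9647, 0.2633, 0.0681], [1.0, -0.0004, -0.0003, 0.0013], [-0.0001, 0.2633, -0.9647, -0.1417], [0.0, 0.0, 0.0, 1.0]]}
```

View pics/scene0.png

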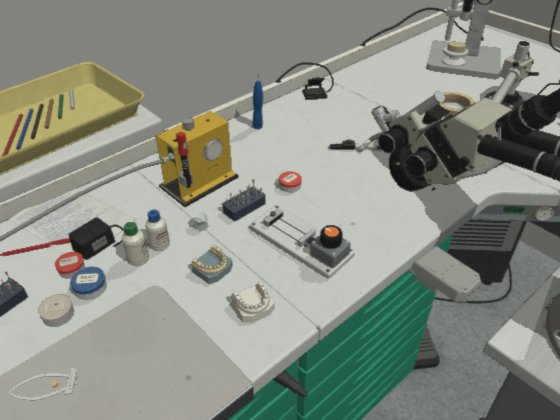

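View pics/side0.png

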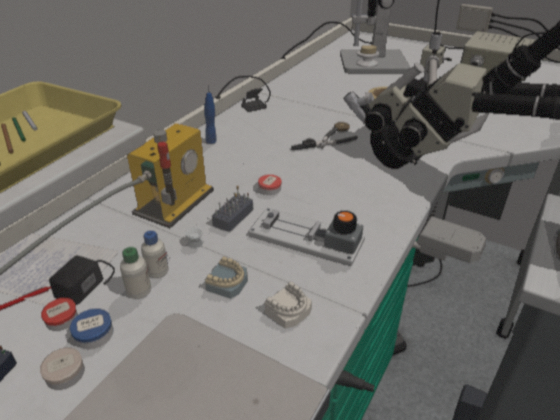

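The scene picture shows the grey model at about (212,265), the white model at (252,300), the table from (262,215) to (345,258) and the cap at (331,235). In the side picture the model is at (227,277) and the cap at (345,222). Next I measure from the two views.

```bash
cat > h.py <<'E'
import numpy as np, cv2
from station import *
from scipy.spatial.transform import Rotation as R
def ray(name,uv,pose=None):
    p=camera_params(name);K=np.array(p['intrinsics']);uv=np.atleast_2d(uv).astype(float)
    x=(uv-K[:2,2])/K[0,0]
    if name=='wrist':
        r=np.linalg.norm(x,axis=1,keepdims=True);s=np.where(r>1e-9,np.sin(r)/np.maximum(r,1e-9),1)
        d=np.c_[x[:,0]*s[:,0],-x[:,1]*s[:,0],-np.cos(r[:,0])]
        pos,q=pose;T=np.eye(4);T[:3,:3]=R.from_quat(np.r_[q[1:],q[0]]).as_matrix();T[:3,3]=pos
        T=T@np.array(p['mount'])
    else:
        d=np.c_[x[:,0],-x[:,1],-np.ones(len(x))];T=np.array(p['cam_to_world'])
    return T[:3,3],d@T[:3,:3].T
def plane(name,uv,z,pose=None):
    o,d=ray(name,uv,pose);return o+d*((z-o[2])/d[:,2])[:,None]
def tri(r1,r2):
    (o1,d1),(o2,d2)=r1,r2;A=np.c_[d1[0],-d2[0]];s=np.linalg.lstsq(A,o2-o1,rcond=None)[0]
    a=o1+s[0]*d1[0];b=o2+s[1]*d2[0];return (a+b)/2,np.linalg.norm(a-b)
def cloud(name,depth,pose=None):
    v,u=np.mgrid[:depth.shape[0],:depth.shape[1]];uv=np.c_[u.ravel(),v.ravel()]
    o,d=ray(name,uv,pose)
    p=camera_params(name)
    if name=='wrist':
        q=pose[1];Rm=R.from_quat(np.r_[q[1:],q[0]]).as_matrix()@np.array(p['mount'])[:3,:3]
    else: Rm=np.array(p['cam_to_world'])[:3,:3]
    c=-(d@Rm)[:,2]
    return (o+d*(depth.ravel()/c)[:,None]).reshape(*depth.shape,3)
E
python3 - <<'E'
from h import *
z=np.load('p0.npz');out={}
for n,i,d in(('scene','a','da'),('side','b','db')):
    im=z[i];hsv=cv2.cvtColor(im,cv2.COLOR_RGB2HSV);P=cloud(n,z[d])
    W=slice(200,330) if n=='scene' else slice(190,330)
    def comp(m,box):
        x0,y0,x1,y1=box;mm=np.zeros(m.shape,np.uint8);mm[y0:y1,x0:x1]=m[y0:y1,x0:x1]
        c=cv2.connectedComponentsWithStats(mm);k=1+np.argmax(c[2][1:,4]);return c[1]==k,c[2][k],c[3][k]
    H,S,V=cv2.split(hsv)
    m,s,c=comp(((H<18)&(S>150)&(V>120)),(310,215,360,250) if n=='scene' else (325,205,365,235))
    p=P[m];print(n,'orange',s,c,np.median(p,0).round(4)); out[n,'cap']=c
    box=(185,240,240,285) if n=='scene' else (200,252,250,300)
    m,s,c=comp(((H>90)&(H<125)&(S>40)),box);p=P[m&(z[d]>0)];print(n,'model',s,c,p.mean(0).round(4),np.percentile(p[:,2],[2,50,98]).round(4));out[n,'mod']=c
    cv2.imwrite(f'pics/m_{n}.png',m*255)
    print(np.median(im[m],0), P[box[1]+5,box[0]-3].round(4))
for k in('cap','mod'):print(k,tri(ray('scene',out['scene',k]),ray('side',out['side',k])))
a=z['a'][205:315,185:365];b=z['b'][195:330,200:380]
f=lambda x:cv2.resize(x,(400,int(x.shape[0]*400/x.shape[1])),interpolation=3)
A,B=f(a),f(b);h=max(len(A),len(B));C=np.zeros((h,800,3),np.uint8);C[:len(A),:400]=A;C[:len(B),400:]=B
cv2.imwrite('pics/crop0.png',C[...,::-1])
E
```

```text
scene orange [324 227  15  10 100] [331.71 231.71] [0.4387 0.2163 0.0722]Traceback (most recent call last):
  File "<stdin>", line 13, in <module>
  File "<stdin>", line 8, in comp
    return _wrapfunc(a, 'argmax', axis=axis, out=out, **kwds)
    return bound(*args, **kwds)
ValueError: attempt to get argmax of an empty sequence
```

```bash
python3 - <<'E'
from h import *
z=np.load('p0.npz');out={}
for n,i,d in(('scene','a','da'),('side','b','db')):
    im=z[i];hsv=cv2.cvtColor(im,cv2.COLOR_RGB2HSV).astype(int);P=cloud(n,z[d])
    H,S,V=hsv[...,0],hsv[...,1],hsv[...,2]
    def comp(m,box):
        x0,y0,x1,y1=box;mm=np.zeros(m.shape,np.uint8);mm[y0:y1,x0:x1]=m[y0:y1,x0:x1]
        c=cv2.connectedComponentsWithStats(mm);k=1+np.argmax(c[2][1:,4]);return c[1]==k,c[2][k],c[3][k]
    m,s,c=comp(((H<18)&(S>130)&(V>90)),(310,215,365,250) if n=='scene' else (325,200,365,240))
    print(n,'orange',s,c,np.median(P[m],0).round(4)); out[n,'cap']=c
    x0,y0,x1,y1=box=(185,240,240,285) if n=='scene' else (200,250,252,300)
    print('bench z',P[box[1]+5,box[0]-3].round(4))
    reg=np.zeros(S.shape,bool);reg[y0:y1,x0:x1]=1
    m=reg&(P[...,2]>.005)&(P[...,2]<.045)&(z[d]>0);m,s,c=comp(m,box);p=P[m]
    r=cv2.minAreaRect((p[:,:2]*1000).astype(np.float32));print(n,'model',s,c,r,np.percentile(p[:,2],[2,50,98]).round(4))
    out[n,'mod']=c
    # table deck
    x0,y0,x1,y1=box=(240,195,365,275) if n=='scene' else (240,195,375,265)
    m,s,c=comp((P[...,2]>.008)&(P[...,2]<.05)&(z[d]>0),box);p=P[m]
    r=cv2.minAreaRect((p[:,:2]*1000).astype(np.float32));print(n,'table',s,r,cv2.boxPoints(r).round(0).tolist())
for k in('cap',):print(k,tri(ray('scene',out['scene',k]),ray('side',out['side',k])))
a=z['a'][205:315,185:365];b=z['b'][195:330,200:380]
f=lambda x:cv2.resize(x,(400,int(x.shape[0]*400/x.shape[1])),interpolation=3)
A,B=f(a),f(b);h=max(len(A),len(B));C=np.zeros((h,800,3),np.uint8);C[:len(A),:400]=A;C[:len(B),400:]=B
cv2.imwrite('pics/crop0.png',C[...,::-1])
E
```

```text
scene orange [324 226  15  11 112] [331.67857143 231.5625    ] [0.4394 0.216  0.0722]
bench z [6.561e-01 3.990e-01 3.000e-04]
scene model [191 245  42  38 929] [211.88051668 264.0204521 ] ((567.3866577148438, 391.9585876464844), (59.075531005859375, 61.60520553588867), 8.948258399963379) [0.006  0.0167 0.0303]
scene table [ 250  205  105   70 3023] ((509.14996337890625, 224.9916534423828), (201.00843811035156, 83.59136962890625), 5.694736003875732) [[405.0, 257.0], [413.0, 173.0], [613.0, 193.0], [605.0, 277.0]]
side orange [338 212  15  10  99] [345.80808081 216.48484848] [0.4395 0.2169 0.0734]
bench z [0.6545 0.3623 0.0008]
side model [ 205  256   43   41 1146] [226.57329843 276.87172775] ((568.5223388671875, 389.82916259765625), (58.61172103881836, 62.30637741088867), 8.632279396057129) [0.0063 0.0178 0.0312]
side table [ 249  208  116   56 3267] ((510.747802734375, 223.01287841796875), (200.5223388671875, 83.85326385498047), 5.609645366668701) [[407.0, 255.0], [415.0, 171.0], [615.0, 191.0], [606.0, 275.0]]
cap (array([0.43923566, 0.21723218, 0.07360612]), np.float64(0.00081760755696798))
```

View pics/crop0.png

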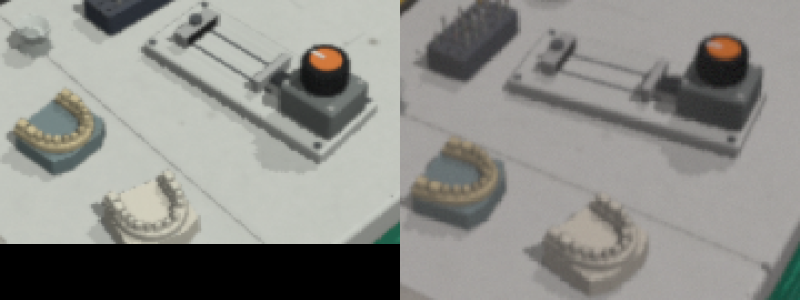

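The crop shows the arch opening toward world +x on the grey model, so its x axis lies at about 8.8° and its y sides are free. The table yaw is 5.65° with its origin at about (0.535, 0.2265), and the cap checks out at (0.439, 0.217, 0.073). Now I set out.

```bash
python3 -m creep '[[1,40,42,0,0,0,-0.02],[1,40,42,0,0,0,-0.02],[1,40,42,0,0,0,-0.02],[1,40,42,0,0,0,-0.03],[1,40,42,0,0,0,0]]'
python3 -m creep '[[1,40,42,0,0,0,0],[1,23,50,0,0,0,0],[1,23,50,0,0,0,0],[1,23,50,0,0,0,0],[1,23,50,0,0,0,0]]'
```

```text
t: 0.72
eef_pos: [0.3633, -0.4436, 0.2311]
tool_rot: [-0.0, 0.997, 0.076, -0.0]
contact_force: [1.1, -0.2, -1.2]
gripper_width: 1.0
grasp_force: 0.0
t: 1.35
eef_pos: [0.4946, -0.2015, 0.2311]
tool_rot: [0.0, 0.997, 0.076, -0.0]
contact_force: [0.6, -0.4, 0.1]
gripper_width: 1.002
grasp_force: 0.0
```

```bash
python3 -m creep '[[1,14,54,0,0,0,0],[1,14,54,0,0,0,0],[1,14,54,0,0,0,0],[1,12,54,0,0,0,0],[1,8,54,0,0,0,0]]'
python3 -m creep '[[1,6,54,0,0,0,0],[1,6,54,0,0,0,0],[1,3,54,0,0,0,0],[1,0,54,0,0,0,0],[1,-3,54,0,0,0,0]]'
python3 -m creep '[[1,0,53,-15,0,0,0],[1,0,0,-15,0,0,0],[1,0,0,0,0,0,0]]'
python3 - <<'E'
from h import *
o=get_obs();a,d=read_camera('wrist');pose=(o['eef_pos'],o['tool_rot']);print(pose,o['q'])
np.savez('w1.npz',a=a,d=d,p=pose[0],q=pose[1]);cv2.imwrite('pics/w1.png',a[...,::-1])
P=cloud('wrist',d,pose)
m=(d>0)&(np.hypot(P[...,0]-.568,P[...,1]-.391)<.06)
for lo,hi in((.006,.04),(.006,.013)):
    k=m&(P[...,2]>lo)&(P[...,2]<hi);c=cv2.connectedComponentsWithStats(k.astype(np.uint8));k=c[1]==1+np.argmax(c[2][1:,4])
    p=P[k];print(cv2.minAreaRect((p[:,:2]*1000).astype(np.float32)),k.sum(),np.percentile(p[:,2],[1,99]))
m=(d>0)&(np.hypot(P[...,0]-.51,P[...,1]-.224)<.13)&(P[...,2]>.009)&(P[...,2]<.05)
c=cv2.connectedComponentsWithStats(m.astype(np.uint8));k=c[1]==1+np.argmax(c[2][1:,4]);p=P[k]
print('table',cv2.minAreaRect((p[:,:2]*1000).astype(np.float32)),k.sum())
E
```

```text
t: 1.98
eef_pos: [0.5564, 0.0684, 0.231]
tool_rot: [0.0, 0.997, 0.076, -0.0]
contact_force: [2.2, -0.1, -0.8]
gripper_width: 1.001
grasp_force: 0.0
t: 2.6
eef_pos: [0.5682, 0.3381, 0.2308]
tool_rot: [0.0, 0.997, 0.076, -0.0]
contact_force: [0.5, 0.5, 0.0]
gripper_width: 1.006
grasp_force: 0.0
t: 2.98
eef_pos: [0.5676, 0.3883, 0.199]
tool_rot: [0.002, 0.997, 0.076, -0.002]
contact_force: [0.3, -0.9, -0.0]
gripper_width: 0.998
grasp_force: 0.0
(array([0.56756503, 0.38834528, 0.19904692]), array([ 0.00150563,  0.99707804,  0.07635829, -0.00158663])) [-0.42293332  0.55957102 -0.39475045  1.52699068  0.23079674  1.10569629
 -2.28619375]
((573.6959838867188, 390.338134765625), (57.10822296142578, 60.396080017089844), 7.70271110534668) 3110 [0.01014053 0.02990425]
((600.750244140625, 399.9873352050781), (0.7364882230758667, 12.308587074279785), 8.419133186340332) 22 [0.00715717 0.01296223]
table ((538.631591796875, 226.06529235839844), (152.138427734375, 81.20761108398438), 5.864741802215576) 6290
```

View pics/w1.png

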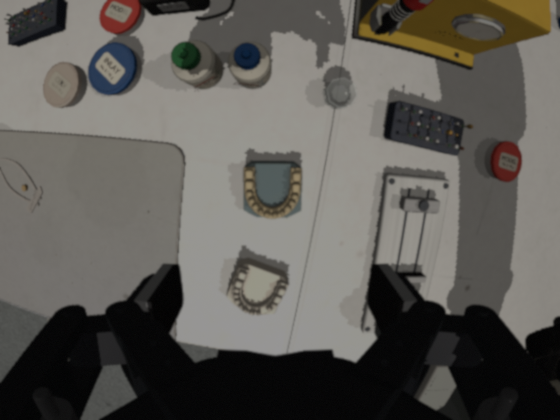

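The wrist picture shows the grey model at (272,188) with its arch opening toward tool +x and both y sides clear. The table is at (420,250) and the white model at (258,287), well away from the finger paths. Descending to grasp.

```bash
python3 -m creep '[[1,3,2,-45,0,0,0],[1,0,0,-45,0,0,0],[1,0,0,-45,0,0,0],[1,0,0,-40,0,0,0],[1,0,0,-14,0,0,0]]'
python3 -m creep '[[1,0,0,-5,0,0,0],[1,0,0,-4,0,0,0],[1,0,0,0,0,0,0]]'
python3 -m creep '[[0.4,0,0,0,0,0,0],[0.2,0,0,0,0,0,0],[0,0,0,0,0,0,0],[-0.2,0,0,0,0,0,0],[-1,0,0,0,0,0,0]]' 35
```

```text
t: 3.65
eef_pos: [0.5713, 0.3889, 0.0105]
tool_rot: [0.001, 0.997, 0.075, -0.001]
contact_force: [0.0, 0.2, -0.1]
gripper_width: 0.998
grasp_force: 0.0
t: 4.03
eef_pos: [0.572, 0.3922, 0.0046]
tool_rot: [-0.0, 0.997, 0.076, 0.001]
contact_force: [-0.6, 0.3, 0.6]
gripper_width: 1.0
grasp_force: 0.0
t: 4.65
eef_pos: [0.5717, 0.3921, 0.0046]
tool_rot: [-0.0, 0.997, 0.076, 0.001]
contact_force: [-1.3, -0.7, 6.2]
gripper_width: 0.682
grasp_force: 37.4
```

```bash
python3 -m creep '[[-1,0,0,5,0,0,0],[-1,0,0,20,0,0,0],[-1,0,0,35,0,0,0],[-1,0,0,30,0,0,0],[-1,0,0,0,0,0,0]]'
python3 - <<'E'
from h import *
o=get_obs();a,d=read_camera('wrist');s,ds=read_camera('scene');t,dt=read_camera('side');pose=(o['eef_pos'],o['tool_rot']);print(pose,o['q'][6],o['contact_force'],o['grasp_force'])
np.savez('w2.npz',a=a,d=d,p=pose[0],q=pose[1],s=s,ds=ds,t=t,dt=dt)
P=cloud('wrist',d,pose)
c0=pose[0]
m=(d>0)&(np.hypot(P[...,0]-c0[0],P[...,1]-c0[1])<.045)&(P[...,2]>.08)&(P[...,2]<c0[2]+.045)
p=P[m];print(len(p),np.percentile(p[:,2],[1,50,99])) if len(p) else 0
C=np.zeros((420,800,3),np.uint8);C[:,:400]=cv2.resize(a[100:415,120:420],(400,420));C[:,400:]=cv2.resize(t[150:360,150:350],(400,420));cv2.imwrite('pics/w2.png',C[...,::-1])
E
```

```text
t: 5.28
eef_pos: [0.573, 0.3934, 0.0974]
tool_rot: [-0.002, 0.997, 0.076, 0.003]
contact_force: [-0.2, 0.2, -2.3]
gripper_width: 0.686
grasp_force: 38.0
(array([0.57303166, 0.39343443, 0.09741557]), array([-0.00185082,  0.99708353,  0.07624697,  0.00272197])) -2.3267326200566045 [-0.17262046  0.16629806 -2.2616209 ] 37.992747395765036
19253 [0.09481135 0.11214378 0.13935764]
```

View pics/w2.png

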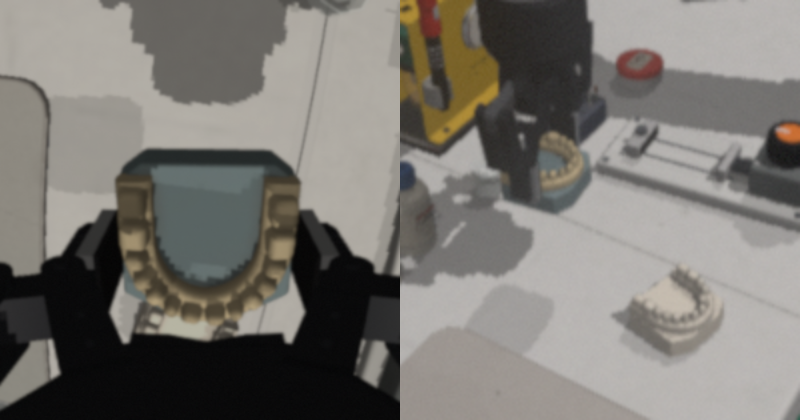

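The model is held squarely between the pads, with its base visible at (210,220) in the left crop, and it hangs level. Next I measure its offset in the grip and the table's features for the placing.

```bash
python3 - <<'E'
from h import *
z=np.load('w2.npz');pose=(z['p'],z['q']);a=z['a'];P=cloud('wrist',z['d'],pose)
hsv=cv2.cvtColor(a,cv2.COLOR_RGB2HSV).astype(int);c0=z['p']
yaw=2*np.arctan2(z['q'][2],z['q'][1]);ex=np.array([np.cos(yaw),np.sin(yaw)]);ey=np.array([-ex[1],ex[0]])
D=P[...,:2]-c0[:2];X,Y=D@ex*1000,D@ey*1000;Z=P[...,2]
m=(z['d']>0)&(abs(X)<45)&(abs(Y)<34)&(Z>.08)&(hsv[...,2]>60)&((hsv[...,1]>35))
c=cv2.connectedComponentsWithStats(m.astype(np.uint8));m=c[1]==1+np.argmax(c[2][1:,4])
print('X',np.percentile(X[m],[.5,99.5]),'Y',np.percentile(Y[m],[.5,99.5]),'Z',np.percentile(Z[m],[1,50,99]))
# front base edge: line fit of max-X per Y bin
bx=[(y,np.percentile(X[m&(abs(Y-y)<1.5)],99)) for y in range(-21,22,3)];print(np.round(bx,1).tolist())
f=np.polyfit(*np.array(bx).T,1);print('slope deg',np.degrees(np.arctan(f[0])),f)
# from fixed cams
for n,i,d in(('scene','s','ds'),('side','t','dt')):
    Q=cloud(n,z[d]);h=cv2.cvtColor(z[i],cv2.COLOR_RGB2HSV).astype(int);D=Q[...,:2]-c0[:2];X,Y=D@ex*1000,D@ey*1000
    k=(z[d]>0)&(abs(X)<45)&(abs(Y)<40)&(Q[...,2]>.085)&(Q[...,2]<.135)&(h[...,1]>30)&(h[...,2]>60)
    c=cv2.connectedComponentsWithStats(k.astype(np.uint8));k=c[1]==1+np.argmax(c[2][1:,4]);print(n,k.sum(),np.percentile(X[k],[1,99]),np.percentile(Y[k],[1,99]),np.percentile(Q[k][:,2],[1,99]))
# table from original fixed views: stop / jaw profile along table x
z=np.load('p0.npz');ya=np.radians(5.65);tx=np.array([np.cos(ya),np.sin(ya)]);ty=np.array([-tx[1],tx[0]]);o=np.array([.5353,.2267])
for n,d in(('scene','da'),('side','db')):
    Q=cloud(n,z[d]);D=(Q[...,:2]-o)*1000;X,Y=D@tx,D@ty
    k=(z[d]>0)&(abs(Y)<45)&(X>-130)&(X<85)&(Q[...,2]>.009);dk=k&(Q[...,2]<.018)
    print(n,'deck X',np.percentile(X[dk],[.5,99.5]),'Y',np.percentile(Y[dk],[.5,99.5]),'z',np.median(Q[dk][:,2]))
    for nm,l,h in(('jaw',-62,-20),('stop',20,75)):
        s=k&(X>l)&(X<h)&(Q[...,2]>.024)&(Q[...,2]<.038);print(nm,s.sum(),'X',np.percentile(X[s],[2,98]),'Y',np.percentile(Y[s],[2,98]),'z',Q[s][:,2].max())
E
```

```text
X [-23.77316162  25.83514407] Y [-29.41321251  26.8898595 ] Z [0.1096287  0.11809317 0.12278566]
[[-21.0, 25.4], [-18.0, 24.9], [-15.0, -4.9], [-12.0, -10.0], [-9.0, -12.4], [-6.0, -14.5], [-3.0, -15.2], [0.0, -15.4], [3.0, -14.8], [6.0, -13.2], [9.0, -10.8], [12.0, -6.9], [15.0, 24.4], [18.0, 25.9], [21.0, 25.9]]
slope deg 11.8725940550897 [0.21023354 0.55131101]
scene 691 [-34.23391828  19.15501111] [-26.4966664   30.00612709] [0.09320431 0.12195277]
side 410 [-32.22177384  10.13675259] [-32.85974294  22.1095267 ] [0.10529092 0.12060965]
scene deck X [-125.63795875   72.71166363] Y [-39.23315842  40.75621903] z 0.013393291862622836
jaw 127 X [-56.40755173 -36.58237206] Y [-19.94043408  20.88520489] z 0.03398566694475191
stop 132 X [37.31555518 51.19177593] Y [-18.9848828   22.08179176] z 0.03461837812702839
side deck X [-124.35067058   73.9515859 ] Y [-39.70657314  39.56190437] z 0.014732906115989208
jaw 149 X [-59.76710297 -35.98422757] Y [-21.84501012  20.90888929] z 0.032534492004930415
stop 143 X [39.00945703 52.43203971] Y [-21.58640181  21.7468296 ] z 0.03627768376340723
```

```bash
python3 - <<'E'
from h import *
z=np.load('w2.npz');pose=(z['p'],z['q']);a=z['a'];P=cloud('wrist',z['d'],pose);c0=z['p']
yaw=2*np.arctan2(z['q'][2],z['q'][1]);ex=np.array([np.cos(yaw),np.sin(yaw)]);ey=np.array([-ex[1],ex[0]])
D=P[...,:2]-c0[:2];X,Y=D@ex*1000,D@ey*1000;Z=P[...,2]
for y in range(-24,25,8):
    k=(z['d']>0)&(abs(Y-y)<1.5)&(X>0)&(X<45)&(Z>.085);i=X[k]>np.percentile(X[k],97);print(y,X[k][i].mean().round(1),Z[k][i].mean().round(4), end=' | ')
    print('top edge',np.percentile(X[k&(Z>.105)],99.5).round(1))
for n,d in(('scene','ds'),('side','dt')):
    Q=cloud(n,z[d]);D=Q[...,:2]-c0[:2];X,Y=D@ex*1000,D@ey*1000
    for lo,hi in((.09,.1),(.1,.11)):
        k=(z[d]>0)&(abs(X)<45)&(abs(Y)<15)&(Q[...,2]>lo)&(Q[...,2]<hi);print(n,lo,k.sum(),np.percentile(X[k],[2,50,98]).round(1) if k.any() else 0)
E
```

```text
-24 29.1 0.0995 | top edge 28.2
-16 29.9 0.0975 | top edge 29.2
-8 30.1 0.0972 | top edge 29.4
0 30.2 0.0976 | top edge 29.5
8 30.3 0.0976 | top edge 29.4
16 30.3 0.0984 | top edge 29.7
24 27.4 0.1001 | top edge 26.5
scene 0.09 64 [-35.2 -33.2 -31.4]
scene 0.1 252 [-33.7  -2.7  21.2]
side 0.09 55 [-34.  -33.  -32.1]
side 0.1 162 [-33.4 -15.7   6.4]
```

```bash
python3 -m creep '[[-1,-9,-42,0,0,0,-0.012],[-1,-9,-42,0,0,0,-0.012],[-1,-9,-42,-10,0,0,-0.012],[-1,-8,-40,-20,0,0,-0.01],[-1,0,0,0,0,0,0]]'
python3 - <<'E'
from h import *
o=get_obs();a,d=read_camera('wrist');s,ds=read_camera('scene');t,dt=read_camera('side');pose=(o['eef_pos'],o['tool_rot']);print(pose,o['q'][6],o['contact_force'],o['grasp_force'])
np.savez('w3.npz',a=a,d=d,p=pose[0],q=pose[1],s=s,ds=ds,t=t,dt=dt)
ya=np.radians(5.65);tx=np.array([np.cos(ya),np.sin(ya)]);ty=np.array([-tx[1],tx[0]]);oo=np.array([.5353,.2267])
zb=pose[0][2]-.0046
for n,dd in(('wrist',d),('scene',ds),('side',dt)):
    Q=cloud(n,dd,pose);D=(Q[...,:2]-oo)*1000;X,Y=D@tx,D@ty;Z=Q[...,2];ok=dd>0
    for nm,k in(('stop',(X>25)&(X<70)&(abs(Y)<25)&(Z>.024)&(Z<.04)),('jaw',(X>-62)&(X<-25)&(abs(Y)<25)&(Z>.024)&(Z<.04)),('model low',(abs(X)<50)&(abs(Y)<15)&(Z>zb)&(Z<zb+.012)),('model',(abs(X)<50)&(abs(Y)<18)&(Z>zb)&(Z<zb+.017))):
        k=k&ok
        if k.sum()>10:print(n,nm,k.sum(),'X',np.percentile(X[k],[2,98]).round(1),'Y',np.percentile(Y[k],[2,98]).round(1))
C=np.zeros((420,800,3),np.uint8);C[:,:400]=cv2.resize(a[20:335,120:420],(400,420));C[:,400:]=cv2.resize(t[150:270,240:380],(400,343)) .copy() if 0 else cv2.resize(t[130:277,240:380],(400,420));cv2.imwrite('pics/w3.png',C[...,::-1])
E
```

```text
t: 6.05
eef_pos: [0.534, 0.2197, 0.0602]
tool_rot: [0.003, 0.999, 0.051, -0.003]
contact_force: [0.1, 1.1, -1.0]
gripper_width: 0.682
grasp_force: 38.1
(array([0.53395393, 0.21968922, 0.06016499]), array([ 0.00281538,  0.99869719,  0.05084541, -0.00327724])) -2.2129456265690948 [ 0.06883657  1.10105535 -0.96238793] 38.12578207813203
wrist stop 2135 X [42.8 56.9] Y [-21.5  20.1]
wrist model low 588 X [27.3 28.7] Y [-14.4  14.2]
wrist model 6563 X [-16.8  28.3] Y [-17.4  14.8]
scene stop 83 X [37.2 51.8] Y [-2.6 23.1]
scene jaw 122 X [-56.  -37.2] Y [-20.   20.9]
scene model low 50 X [-34.2 -31. ] Y [-13.3  13.8]
scene model 157 X [-34.   11.4] Y [-16.9  17.2]
side stop 131 X [39.  52.8] Y [-19.1  21.2]
side jaw 148 X [-59.9 -35.9] Y [-21.6  20.6]
side model low 30 X [-32.  -29.8] Y [-14.8  14.1]
side model 68 X [-31.9 -15.8] Y [-16.1  17.2]
```

View pics/w3.png

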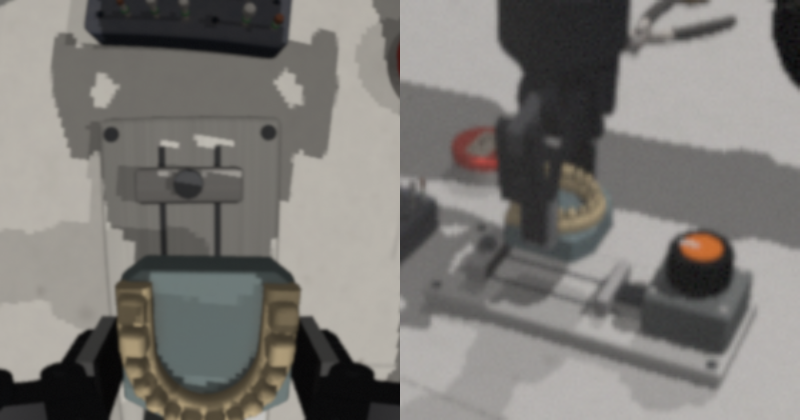

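The left crop shows the stop centred at x≈189 px and the model at x≈209 px. It therefore sits about 7 mm too far toward −y and needs about +5 mm toward the stop. I correct that and lower.

```bash
python3 -m creep '[[-1,4,7,-6,0,0,0.008],[-1,0,0,-20,0,0,0],[-1,0,0,0,0,0,0]]'
python3 - <<'E'
from h import *
o=get_obs();a,d=read_camera('wrist');s,ds=read_camera('scene');t,dt=read_camera('side');pose=(o['eef_pos'],o['tool_rot'])
np.savez('w4.npz',a=a,d=d,p=pose[0],q=pose[1],s=s,ds=ds,t=t,dt=dt)
ya=np.radians(5.65);tx=np.array([np.cos(ya),np.sin(ya)]);ty=np.array([-tx[1],tx[0]]);oo=np.array([.5353,.2267])
D=(pose[0][:2]-oo)*1000;print('tcp table',D@tx,D@ty,'yaw',np.degrees(2*np.arctan2(pose[1][2],pose[1][1])))
zb=pose[0][2]-.0046
def med(X,Y,k,ys,q):return [(y,np.percentile(X[k&(abs(Y-y)<2)],q).round(1)) for y in ys if (k&(abs(Y-y)<2)).sum()>4]
for n,dd in(('wrist',d),('scene',ds),('side',dt)):
    Q=cloud(n,dd,pose);D=(Q[...,:2]-oo)*1000;X,Y=D@tx,D@ty;Z=Q[...,2];ok=dd>0
    st=ok&(X>32)&(X<70)&(abs(Y)<25)&(Z>.024)&(Z<.037)
    print(n,'stop',st.sum(),[(np.percentile(v[st],[3,97])).round(1) for v in(X,Y)],med(X,Y,st,(-16,-8,8,16),5))
    mo=ok&(abs(X)<34)&(abs(Y)<38)&(Z>zb+.001)&(Z<zb+.0165)
    print(n,'model',mo.sum(),[(np.percentile(v[mo],[2,98])).round(1) for v in(X,Y)],'front',med(X,Y,mo,(-16,-8,0,8,16),99),'rear',med(X,Y,mo,(-16,-8,0,8,16),1))
E
```

```text
t: 6.58
eef_pos: [0.5386, 0.2325, 0.0349]
tool_rot: [0.001, 0.998, 0.058, -0.002]
contact_force: [0.2, -0.2, -1.6]
gripper_width: 0.684
grasp_force: 38.1
tcp table 3.828566448014376 5.464253344811574 yaw 6.637422602413081
wrist stop 3319 [array([33.9, 56.7]), array([-20.7,  20.3])] [(-16, np.float64(34.0)), (-8, np.float64(34.1)), (8, np.float64(34.0)), (16, np.float64(33.9))]
wrist model 8472 [array([-14.1,  33.8]), array([-23.1,  31.6])] front [(-16, np.float64(34.0)), (-8, np.float64(33.9)), (0, np.float64(33.9)), (8, np.float64(33.9)), (16, np.float64(33.9))] rear [(-16, np.float64(-20.1)), (-8, np.float64(-6.4)), (0, np.float64(-11.5)), (8, np.float64(-11.5)), (16, np.float64(-7.0))]
scene stop 20 [array([39. , 50.2]), array([-15.8,  23.5])] []
scene model 281 [array([-29.2,  23.1]), array([-24.1,  36.7])] front [(-16, np.float64(-16.2)), (-8, np.float64(24.5)), (0, np.float64(20.1)), (8, np.float64(11.7)), (16, np.float64(-26.7))] rear [(-16, np.float64(-26.4)), (-8, np.float64(-28.8)), (0, np.float64(-29.9)), (8, np.float64(-29.3)), (16, np.float64(-29.2))]
side stop 85 [array([39.7, 52.7]), array([-2.4, 20.7])] [(8, np.float64(42.3)), (16, np.float64(40.9))]
side model 200 [array([-26.8,  29.8]), array([-10.3,  36.2])] front [(0, np.float64(-25.8)), (16, np.float64(-21.0))] rear [(0, np.float64(-26.3)), (16, np.float64(-27.2))]
```

```bash
python3 -m creep '[[-1,1,-5.5,0,0,0,0],[-1,0,0,-8,0,0,0],[-1,0,0,0,0,0,0],[-1,0,0,0,0,0,0]]'
python3 - <<'E'
from h import *
o=get_obs();a,d=read_camera('wrist');s,ds=read_camera('scene');t,dt=read_camera('side');pose=(o['eef_pos'],o['tool_rot'])
ya=np.radians(5.65);tx=np.array([np.cos(ya),np.sin(ya)]);ty=np.array([-tx[1],tx[0]]);oo=np.array([.5353,.2267])
D=(pose[0][:2]-oo)*1000;print('tcp table',D@tx,D@ty,'yaw',np.degrees(2*np.arctan2(pose[1][2],pose[1][1])))
zb=pose[0][2]-.0046
def med(X,Y,k,ys,q):return [(y,float(np.percentile(X[k&(abs(Y-y)<2)],q).round(1))) for y in ys if (k&(abs(Y-y)<2)).sum()>4]
for n,dd in(('wrist',d),('scene',ds),('side',dt)):
    Q=cloud(n,dd,pose);D=(Q[...,:2]-oo)*1000;X,Y=D@tx,D@ty;Z=Q[...,2];ok=dd>0
    st=ok&(X>36.5)&(X<70)&(abs(Y)<25)&(Z>.026)&(Z<.037)
    print(n,'stop',st.sum(),[(np.percentile(v[st],[3,97])).round(1) for v in(X,Y)],med(X,Y,st,(-16,-8,8,16),5))
    mo=ok&(abs(X)<37)&(abs(Y)<38)&(Z>zb+.001)&(Z<zb+.0165)
    print(n,'model',mo.sum(),[(np.percentile(v[mo],[2,98])).round(1) for v in(X,Y)],'front',med(X,Y,mo,(-16,-8,0,8,16),99),'rear',med(X,Y,mo,(-16,-8,0,8,16),1))
E
```

```text
t: 7.22
eef_pos: [0.5412, 0.2274, 0.0293]
tool_rot: [-0.0, 0.998, 0.057, -0.0]
contact_force: [-0.6, 0.1, -2.7]
gripper_width: 0.682
grasp_force: 38.1
tcp table 5.957082975063193 0.10130350783740982 yaw 6.5839118917072765
wrist stop 2926 [array([43.4, 56.7]), array([-20.9,  19.5])] [(-16, 43.6), (-8, 43.4), (8, 43.9), (16, 44.0)]
wrist model 9176 [array([-35.4,  36.2]), array([-28.1,  26.2])] front [(-16, 36.4), (-8, 36.3), (0, 36.3), (8, 36.2), (16, 36.3)] rear [(-16, -36.1), (-8, -36.1), (0, -35.7), (8, -36.1), (16, -36.4)]
scene stop 21 [array([39.1, 51.4]), array([-18.8,  22.4])] [(-16, 45.9)]
scene model 324 [array([-27.3,  23.2]), array([-28.3,  33.8])] front [(-16, 24.9), (-8, 21.5), (0, 17.9), (8, 8.5), (16, -18.4)] rear [(-16, -26.5), (-8, -28.2), (0, -27.0), (8, -26.8), (16, -34.5)]
side stop 86 [array([38.9, 52.9]), array([-5.2, 21.1])] [(8, 38.9), (16, 38.8)]
side model 258 [array([-35.9,  29.6]), array([-23. ,  34.2])] front [(-16, 8.7), (-8, 4.7), (0, -24.3), (8, -22.6), (16, -18.0)] rear [(-16, -35.8), (-8, -26.1), (0, -35.3), (8, -26.1), (16, -34.2)]
```

```bash
python3 -m creep '[[-1,-1,0,-8,0,0,-0.006],[-1,0,0,-1,0,0,0],[-1,0,0,0,0,0,0],[-1,0,0,0,0,0,0]]'
```

```text
t: 7.88
eef_pos: [0.5404, 0.2273, 0.0204]
tool_rot: [-0.0, 0.999, 0.054, 0.0]
contact_force: [0.1, 0.3, -2.2]
gripper_width: 0.681
grasp_force: 38.1
```

```bash
python3 -m creep '[[-1,0,0,-1,0,0,0],[-1,0,0,0,0,0,0]]'; python3 -m creep '[[-1,0,0,-1,0,0,0],[-1,0,0,0,0,0,0]]'
```

```text
t: 8.12
eef_pos: [0.5403, 0.2273, 0.0193]
tool_rot: [0.0, 0.999, 0.054, 0.0]
contact_force: [-0.7, 0.5, -1.5]
gripper_width: 0.688
grasp_force: 38.1
t: 8.38
eef_pos: [0.5404, 0.2273, 0.0185]
tool_rot: [0.0, 0.999, 0.054, 0.0]
contact_force: [-0.8, -0.7, 2.9]
gripper_width: 0.683
grasp_force: 38.6
```

```bash
python3 -m creep '[[0.42,0,0,0,0,0,0],[0.5,0,0,0,0,0,0],[0.7,0,0,0,0,0,0],[1,0,0,0,0,0,0],[1,0,0,0,0,0,0]]'; python3 -m creep '[[1,0,0,15,0,0,0],[1,0,0,45,0,0,0],[1,0,0,50,0,0,0],[1,-20,0,40,0,0,0.18],[1,-20,0,20,0,0,0.18]]'
python3 - <<'E'
from h import *
o=get_obs();a,d=read_camera('wrist');s,ds=read_camera('scene');t,dt=read_camera('side');pose=(o['eef_pos'],o['tool_rot']);print(o['q'])
np.savez('w5.npz',a=a,d=d,p=pose[0],q=pose[1],s=s,ds=ds,t=t,dt=dt)
ya=np.radians(5.65);tx=np.array([np.cos(ya),np.sin(ya)]);ty=np.array([-tx[1],tx[0]]);oo=np.array([.5353,.2267])
for n,dd in(('wrist',d),('scene',ds),('side',dt)):
    Q=cloud(n,dd,pose);D=(Q[...,:2]-oo)*1000;X,Y=D@tx,D@ty;Z=Q[...,2];ok=dd>0
    mo=ok&(abs(X)<35)&(abs(Y)<38)&(Z>.019)&(Z<.05);p=np.c_[X[mo],Y[mo]].astype(np.float32)
    print(n,'model rect (table frame)',cv2.minAreaRect(p),np.percentile(Z[mo],[1,99]).round(4),[np.percentile(v,[1,99]).round(1) for v in p.T])
C=np.zeros((420,800,3),np.uint8);C[:,:400]=cv2.resize(a[:,80:480],(400,420));C[:,400:]=cv2.resize(s[170:285,230:370],(400,328))[:420] if 0 else cv2.resize(s[150:297,230:370],(400,420));cv2.imwrite('pics/w5.png',C[...,::-1])
E
```

```text
t: 9.0
eef_pos: [0.5403, 0.2273, 0.0183]
tool_rot: [-0.0, 0.999, 0.054, 0.0]
contact_force: [-0.8, 1.1, 1.1]
gripper_width: 1.002
grasp_force: 0.0
t: 9.62
eef_pos: [0.5009, 0.228, 0.1919]
tool_rot: [-0.0, 0.972, 0.235, 0.002]
contact_force: [-0.2, 1.6, -0.4]
gripper_width: 1.003
grasp_force: 0.0
[-0.1245772   0.36008865 -0.51393043  1.87229444  0.21477594  0.95893055
 -1.83074253]
wrist model rect (table frame) ((-0.03426361083984375, -0.282379150390625), (69.81104278564453, 60.70826721191406), 0.017383422702550888) [0.0215 0.044 ] [array([-34.1,  34. ]), array([-28.7,  28.4])]
scene model rect (table frame) ((-0.2948341369628906, 1.8436622619628906), (58.77240753173828, 60.90809631347656), 3.8402538299560547) [0.0197 0.0449] [array([-27.9,  27.8]), array([-27.4,  31.2])]
side model rect (table frame) ((1.3969745635986328, 0.9831752777099609), (57.77477264404297, 60.69278335571289), 3.035752534866333) [0.0194 0.0455] [array([-26.3,  28.4]), array([-26.8,  30.2])]
```

View pics/w5.png

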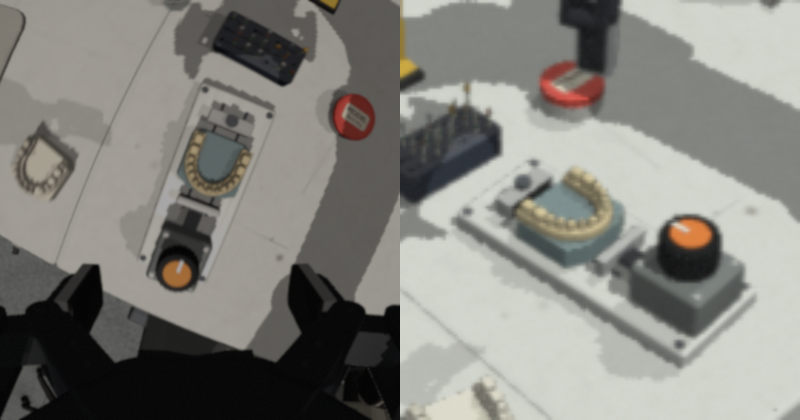

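The model sits flat between jaw and stop, at (218,160) in the left crop. I'll check its squareness with edge lines before clamping.

```bash
python3 - <<'E'
from h import *
z=np.load('w5.npz');pose=(z['p'],z['q'])
ya=np.radians(5.65);tx=np.array([np.cos(ya),np.sin(ya)]);ty=np.array([-tx[1],tx[0]]);oo=np.array([.5353,.2267])
for n,d in(('wrist','d'),('scene','ds'),('side','dt')):
    Q=cloud(n,z[d],pose);D=(Q[...,:2]-oo)*1000;X,Y=D@tx,D@ty;Z=Q[...,2];ok=z[d]>0
    for nm,lo,hi in(('base',.018,.032),):
        k=ok&(X>-35)&(X<37)&(abs(Y)<37)&(Z>lo)&(Z<hi)
        def line(A,B,q,rng):
            b=np.array([(c,np.percentile(A[k&(abs(B-c)<1.5)],q)) for c in rng if (k&(abs(B-c)<1.5)).sum()>3])
            if len(b)<4:return None
            f=np.polyfit(*b.T,1);return np.degrees(np.arctan(f[0])).round(2),f[1].round(1),np.std(b[:,1]-np.polyval(f,b[:,0])).round(2)
        print(n,'+x',line(X,Y,98,range(-18,19,3)),'-x',line(X,Y,2,range(-18,19,3)),'+y',line(Y,X,98,range(-15,16,3)),'-y',line(Y,X,2,range(-15,16,3)))
    # deck edges, stop back and jaw
    for s in(1,-1):
        b=[]
        for c in range(-60,70,4):
            m=ok&(abs(X-c)<2)&(Z>.009)&(Z<.018)&(Y*s>30)&(Y*s<46)
            if m.sum()>3:b.append((c,np.percentile(Y[m]*s,97)*s))
        b=np.array(b);
        if len(b)>5:f=np.polyfit(*b.T,1);print(n,'deck y',s,np.degrees(f[0]).round(2),f[1].round(1),np.std(b[:,1]-np.polyval(f,b[:,0])).round(2))
    m=ok&(X>36)&(X<62)&(abs(Y)<26)&(Z>.024)&(Z<.037)
    if m.sum()>30:print(n,'stop rect',cv2.minAreaRect(np.c_[X[m],Y[m]].astype(np.float32)))
E
```

```text
wrist +x (np.float64(0.07), np.float64(33.7), np.float64(0.3)) -x (np.float64(-0.17), np.float64(-33.9), np.float64(0.25)) +y (np.float64(-1.94), np.float64(28.5), np.float64(0.34)) -y (np.float64(26.89), np.float64(-24.7), np.float64(2.51))
wrist deck y 1 0.16 38.4 0.37
wrist deck y -1 0.43 -40.5 0.37
wrist stop rect ((49.74015808105469, -0.7822628021240234), (14.818564414978027, 44.09208679199219), 1.0360071659088135)
scene +x (np.float64(-23.64), np.float64(25.3), np.float64(12.17)) -x (np.float64(-3.57), np.float64(-27.4), np.float64(1.08)) +y (np.float64(-0.29), np.float64(31.1), np.float64(0.44)) -y (np.float64(11.47), np.float64(-17.9), np.float64(4.38))
scene deck y 1 0.4 40.0 0.57
scene deck y -1 0.02 -38.0 1.23
scene stop rect ((44.66672134399414, 0.8867664337158203), (46.59113311767578, 16.46162223815918), 88.3328857421875)
side +x (np.float64(-57.47), np.float64(13.0), np.float64(12.66)) -x (np.float64(-0.31), np.float64(-26.2), np.float64(0.58)) +y (np.float64(1.36), np.float64(30.2), np.float64(0.52)) -y (np.float64(-20.31), np.float64(-14.5), np.float64(10.97))
side deck y 1 0.42 39.1 0.66
side deck y -1 1.45 -38.9 0.93
side stop rect ((45.48019027709961, -0.7732086181640625), (45.086002349853516, 15.03783893585205), 89.16357421875)
```

```bash
python3 -m creep '[[1,-15,-3,0,0,0,0.185],[1,-15,-3,0,0,0,0.185],[1,-15,-3,0,0,0,0.185],[1,-15,-2,0,0,0,0.185],[1,0,0,0,0,0,0.185]]'; python3 -m creep '[[1,0,0,0,0,0,0.185],[1,0,0,0,0,0,0.185],[1,0,0,0,0,0,0.185],[1,0,0,0,0,0,0.185],[1,0,0,0,0,0,0.185]]';python3 -m creep '[[1,0,0,0,0,0,0.185],[1,0,0,0,0,0,0.185],[1,0,0,0,0,0,0.185],[1,0,0,0,0,0,0.185],[1,0,0,0,0,0,0]]'
cat > cap.py <<'E'
from h import *
o=get_obs();a,d=read_camera('wrist');pose=(o['eef_pos'],o['tool_rot']);print(o['q'].round(2),'yaw',2*np.arctan2(pose[1][2],pose[1][1]))
H=cv2.cvtColor(a,cv2.COLOR_RGB2HSV).astype(int)
m=((H[...,0]<18)&(H[...,1]>130)&(H[...,2]>80)).astype(np.uint8)
c=cv2.connectedComponentsWithStats(m)
for k in np.argsort(-c[2][1:,4])[:2]+1:
    w=plane('wrist',c[3][k],.072,pose)[0];Pm=cloud('wrist',d,pose)[c[1]==k];print(c[2][k],w.round(4),np.median(Pm,0).round(4),'shift mm',((w-pose[0])*1000).round(1))
E
python3 cap.py
```

```text
t: 10.4
eef_pos: [0.4396, 0.2157, 0.1875]
tool_rot: [-0.0, 0.766, 0.643, -0.001]
contact_force: [-0.1, -0.4, 0.1]
gripper_width: 0.998
grasp_force: 0.0
t: 11.02
eef_pos: [0.4406, 0.2158, 0.1875]
tool_rot: [-0.001, 0.399, 0.917, -0.0]
contact_force: [0.0, -0.4, 0.4]
gripper_width: 0.995
grasp_force: 0.0
t: 11.65
eef_pos: [0.4405, 0.2159, 0.1875]
tool_rot: [-0.001, 0.044, 0.999, 0.0]
contact_force: [0.7, 0.4, 0.2]
gripper_width: 0.997
grasp_force: 0.0
[ 0.3   0.42 -1.07  1.98  0.44  1.    0.5 ] yaw 3.0539189576042176
[261 199  32  31 686] [0.4436 0.2158 0.072 ] [0.4434 0.2155 0.0716] shift mm [ 3.100e+00 -1.000e-01 -1.155e+02]
[201 356  12   3  19] [0.588  0.1314 0.072 ] [0.6333 0.1119 0.0168] shift mm [ 147.5  -84.5 -115.5]
```

```bash
python3 - <<'E'
from h import *
z=np.load('w5.npz');a=z['a'];H=cv2.cvtColor(a,cv2.COLOR_RGB2HSV).astype(int)
m=((H[...,0]<18)&(H[...,1]>130)&(H[...,2]>80)).astype(np.uint8);m[:200]=0
c=cv2.connectedComponentsWithStats(m);k=1+np.argmax(c[2][1:,4]);print(c[2][k],plane('wrist',c[3][k],.072,(z['p'],z['q'])))
E
python3 -m creep '[[1,3,0,-25,0,0,0.185],[1,0,0,-25,0,0,0.185],[1,0,0,-25,0,0,0.185],[1,0,0,0,0,0,0],[1,0,0,0,0,0,0]]'; python3 cap.py
```

```text
[242 260  30  28 565] [[0.43955313 0.21601858 0.072     ]]
t: 12.32
eef_pos: [0.4436, 0.2167, 0.114]
tool_rot: [0.0, -0.231, 0.973, 0.0]
contact_force: [-0.5, -0.4, 0.3]
gripper_width: 1.001
grasp_force: 0.0
[ 0.28  0.58 -1.1   2.04  0.66  0.93  0.86] yaw 3.608360430426613
[ 255  221   42   40 1234] [0.4437 0.2156 0.072 ] [0.4436 0.2149 0.0715] shift mm [  0.   -1.2 -42. ]
[102 364  18   7  80] [0.6068 0.1454 0.072 ] [0.6679 0.1354 0.0205] shift mm [163.2 -71.3 -42. ]
```

```bash
python3 -m creep '[[1,-1.5,-0.7,-25,0,0,0],[1,0,0,-25,0,0,0],[1,0,0,-11,0,0,0],[1,0,0,-2,0,0,0],[1,0,0,0,0,0,0]]'; python3 -m creep '[[0.3,0,0,0,0,0,0],[0.1,0,0,0,0,0,0],[0.05,0,0,0,0,0,0],[0.0,0,0,0,0,0,0],[-0.03,0,0,0,0,0,0]]' 20
```

```text
t: 13.0
eef_pos: [0.4423, 0.216, 0.0511]
tool_rot: [0.001, -0.234, 0.972, 0.0]
contact_force: [0.1, 0.1, 0.7]
gripper_width: 1.001
grasp_force: 0.0
t: 13.62
eef_pos: [0.4418, 0.2156, 0.0503]
tool_rot: [-0.0, -0.234, 0.972, 0.0]
contact_force: [0.4, -0.3, 0.3]
gripper_width: 0.483
grasp_force: 0.0
```

```bash
python3 -m creep '[[-0.05,0,0,0,0,0,0],[-0.08,0,0,0,0,0,0],[-0.1,0,0,0,0,0,0]]' 20;python3 -m creep '[[-1,0,0,0,0,0,0],[-1,0,0,0,0,0,0],[-1,0,0,0,0,0,0]]' 50; python3 -c "
from h import *
o=get_obs();print(o['torque'],o['contact_force'],o['q'].round(2))"
```

```text
t: 14.0
eef_pos: [0.4416, 0.2161, 0.0505]
tool_rot: [0.0, -0.234, 0.972, 0.0]
contact_force: [-2.3, 1.1, 3.2]
gripper_width: 0.46
grasp_force: 19.8
t: 14.38
eef_pos: [0.4416, 0.216, 0.0507]
tool_rot: [0.0, -0.234, 0.972, 0.0]
contact_force: [-2.1, 0.5, 5.3]
gripper_width: 0.447
grasp_force: 49.4
[ 0.17128578  0.60263888 -0.01864137] [-2.14858136  0.49794818  5.34961828] [ 0.2   0.67 -1.    2.08  0.78  0.83  0.77]
```

```bash
cat > t.py <<'E'
from h import *
o=get_obs();p=o['tool_rot'];print('t',round(o['t'],2),'Mz',round(o['torque'][2],3),'F',o['contact_force'].round(1),'yaw',round(float(2*np.arctan2(p[2],p[1])),3),'q7',o['q'][6].round(2))
E
for i in 1;do :;done
python3 -m creep '[[-1,0,0,0,0,0,-0.15],[-1,0,0,0,0,0,-0.15],[-1,0,0,0,0,0,-0.15]]';python3 t.py;python3 -m creep '[[-1,0,0,0,0,0,-0.15],[-1,0,0,0,0,0,-0.15]]';python3 t.py
```

```text
t: 14.75
eef_pos: [0.4415, 0.2167, 0.0507]
tool_rot: [0.0, -0.009, 1.0, 0.001]
contact_force: [-2.5, 2.4, 3.9]
gripper_width: 0.448
grasp_force: 49.7
t 14.75 Mz 0.24 F [-2.5  2.4  3.9] yaw 3.16 q7 0.38
t: 15.0
eef_pos: [0.4415, 0.2172, 0.0507]
tool_rot: [0.0, 0.14, 0.99, 0.001]
contact_force: [-2.7, 3.1, 1.7]
gripper_width: 0.451
grasp_force: 49.9
t 15.0 Mz 0.21 F [-2.7  3.1  1.7] yaw 2.861 q7 0.12
```

```bash

python3 -m creep '[[-1,0,0,0,0,0,-0.15],[-1,0,0,0,0,0,-0.15],[-1,0,0,0,0,0,-0.15]]'|grep -E 'eef|force';python3 t.py;python3 - <<'E'
from h import *
ya=np.radians(5.65);tx=np.array([np.cos(ya),np.sin(ya)]);ty=np.array([-tx[1],tx[0]]);oo=np.array([.5353,.2267])
for n in('scene','side'):
    a,d=read_camera(n);Q=cloud(n,d);D=(Q[...,:2]-oo)*1000;X,Y=D@tx,D@ty;Z=Q[...,2]
    j=(d>0)&(X>-60)&(X<-10)&(abs(Y)>12)&(abs(Y)<20)&(Z>.024)&(Z<.035)&(X<0)
    s=(d>0)&(X>28)&(X<60)&(abs(Y)<20)&(Z>.031)&(Z<.038)
    print(n,j.sum(),np.histogram(X[j],np.arange(-60,0,4))[0],s.sum())
    cv2.imwrite(f'pics/j_{n}.png',a[...,::-1])
E
```

```text
eef_pos: [0.4418, 0.2178, 0.0508]
contact_force: [-0.5, 5.8, -0.6]
grasp_force: 50.1
t 15.38 Mz 0.248 F [-0.5  5.8 -0.6] yaw 2.411 q7 -0.26
scene 70 [ 0  0  0  0  0  4 20  8 13 15 10  0  0  0] 23
side 75 [ 0  0  0  0  0  0 19 15 14 18  4  5  0  0] 36
```

```bash

python3 -m creep '[[-1,0,1,0,0,0,-0.12],[-1,0,0,0,0,0,-0.12]]'|grep eef;python3 t.py;python3 -m creep '[[-1,0,0.5,0,0,0,-0.08]]'|grep eef;python3 t.py;
```

```text
eef_pos: [0.4421, 0.2181, 0.0507]
t 15.72 Mz 0.21 F [-0.   3.3  1.4] yaw 2.172 q7 -0.46
eef_pos: [0.4422, 0.2182, 0.0507]
t 15.85 Mz 0.211 F [0.3 3.1 2.6] yaw 2.093 q7 -0.53
```

```bash

python3 -m creep '[[-1,0,0,0,0,0,-0.06]]'|grep eef;python3 t.py;python3 -m creep '[[-1,0,0,0,0,0,-0.06]]'|grep eef;python3 t.py
```

```text
eef_pos: [0.4423, 0.2182, 0.0507]
t 15.97 Mz 0.151 F [-0.2  2.7  0.6] yaw 2.034 q7 -0.58
eef_pos: [0.4424, 0.2183, 0.0507]
t 16.1 Mz 0.212 F [0.3 3.2 1.2] yaw 1.974 q7 -0.63
```

```bash
for k in 1; do :; done
python3 -m creep '[[-1,0,0,0,0,0,-0.05]]'|grep -c eef;python3 t.py;python3 -m creep '[[-1,0,0,0,0,0,-0.05]]'|grep -c eef;python3 t.py;python3 -m creep '[[-1,0,0,0,0,0,-0.05]]'|grep -c eef;python3 t.py
```

```text
1
t 16.23 Mz 0.194 F [1.1 4.  1.6] yaw 1.924 q7 -0.67
1
t 16.35 Mz 0.153 F [0.4 2.8 0.4] yaw 1.874 q7 -0.71
1
t 16.48 Mz 0.245 F [1.7 3.7 1. ] yaw 1.824 q7 -0.76
```

```bash

python3 -m creep '[[-1,0,0,0,0,0,-0.05]]'|grep -c eef;python3 t.py;python3 -m creep '[[-1,0,0,0,0,0,-0.05]]'|grep -c eef;python3 t.py;python3 -m creep '[[-1,0,0,0,0,0,-0.05]]'|grep -c eef;python3 t.py
```

```text
1
t 16.6 Mz 0.204 F [0.9 3.4 0.8] yaw 1.774 q7 -0.8
1
t 16.73 Mz 0.191 F [0.9 2.8 0.5] yaw 1.724 q7 -0.84
1
t 16.85 Mz 0.183 F [1.8 2.9 0.3] yaw 1.674 q7 -0.88
```

```bash

python3 -m creep '[[-1,0,0,0,0,0,-0.05]]'|grep -c eef;python3 t.py;python3 -m creep '[[-1,0,0,0,0,0,-0.05]]'|grep -c eef;python3 t.py;python3 -m creep '[[-1,0,0,0,0,0,-0.05]]'|grep -c eef;python3 t.py
python3 - <<'E'
from h import *
a,d=read_camera('scene');b,e=read_camera('side');np.savez('j1.npz',a=a,b=b)
C=np.hstack([cv2.resize(a[190:290,235:330],(400,421),interpolation=2),cv2.resize(b[190:290,240:335],(400,421),interpolation=2)]);cv2.imwrite('pics/j1.png',C[...,::-1])
E
```

```text
1
t 16.98 Mz 0.194 F [ 1.7  3.4 -0.8] yaw 1.624 q7 -0.92
1
t 17.1 Mz 0.238 F [ 1.7  3.6 -1.1] yaw 1.574 q7 -0.96
1
t 17.23 Mz 0.167 F [ 2.7  3.1 -0.8] yaw 1.524 q7 -1.01
```

View pics/j1.png

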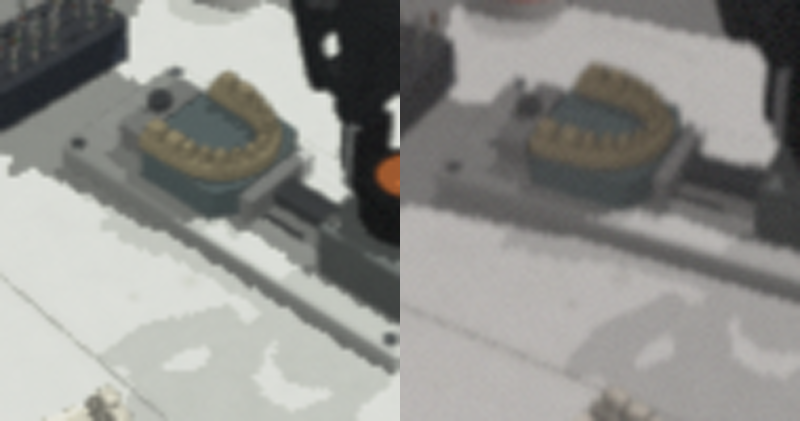

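Both views show the jaw pressed against the model's rear face and the front nearly at the stop (about (130,130) in the left view), still square. I continue in small steps.

```bash

python3 -m creep '[[-1,0,0,0,0,0,-0.05]]'|grep -c eef;python3 t.py;python3 -m creep '[[-1,0,0,0,0,0,-0.05]]'|grep -c eef;python3 t.py;python3 -m creep '[[-1,0,0,0,0,0,-0.05]]'|grep -c eef;python3 t.py
```

```text
1
t 17.45 Mz 0.188 F [ 3.9  4.4 -1.1] yaw 1.475 q7 -1.05
1
t 17.57 Mz 0.221 F [ 3.   4.1 -1.6] yaw 1.425 q7 -1.09
1
t 17.7 Mz 0.295 F [ 3.6  3.8 -1.1] yaw 1.375 q7 -1.13
```

```bash

python3 -m creep '[[-1,0,0,0,0,0,-0.05]]'|grep -c eef;python3 t.py;python3 -m creep '[[-1,0,0,0,0,0,-0.05]]'|grep -c eef;python3 t.py;python3 -m creep '[[-1,0,0,0,0,0,0]]'|grep -c eef;python3 t.py
```

```text
1
t 17.82 Mz 0.293 F [ 4.1  3.8 -2. ] yaw 1.325 q7 -1.17
1
t 17.95 Mz 0.26 F [ 4.1  4.  -2.1] yaw 1.275 q7 -1.21
1
t 18.07 Mz 0.061 F [ 3.6  4.6 -2. ] yaw 1.275 q7 -1.21
```

```bash

python3 -m creep '[[-1,0,0,0,0,0,-0.05]]'|grep -c eef;python3 t.py;python3 -m creep '[[-1,0,0,0,0,0,-0.05]]'|grep -c eef;python3 t.py;python3 -m creep '[[-1,0,0,0,0,0,-0.05]]'|grep -c eef;python3 t.py
```

```text
1
t 18.2 Mz 0.226 F [ 4.4  4.3 -1.6] yaw 1.225 q7 -1.25
1
t 18.32 Mz 0.106 F [ 4.4  4.5 -2.1] yaw 1.174 q7 -1.3
1
t 18.45 Mz 0.053 F [ 5.2  3.7 -3.3] yaw 1.124 q7 -1.34
```

```bash

python3 -m creep '[[-1,0,0,0,0,0,-0.05]]'|grep -c eef;python3 t.py;python3 -m creep '[[-1,0,0,0,0,0,-0.05]]'|grep -c eef;python3 t.py;python3 -m creep '[[-1,0,0,0,0,0,-0.05]]'|grep -c eef;python3 t.py
```

```text
1
t 18.57 Mz -0.074 F [ 4.7  3.5 -3.9] yaw 1.073 q7 -1.38
1
t 18.7 Mz -0.015 F [ 4.7  3.5 -3.6] yaw 1.023 q7 -1.42
1
t 18.82 Mz 0.064 F [ 5.2  4.5 -3. ] yaw 0.973 q7 -1.46
```

Torque climbed to 0.3, dropped, went negative (−0.07) and came back to about 0, so one click has passed and the cap is in the notch. Releasing and retreating.

```bash
python3 -m creep '[[0.05,0,0,0,0,0,0],[0.2,0,0,0,0,0,0],[0.5,0,0,0,0,0,0],[0.8,0,0,0,0,0,0],[0.8,0,0,0,0,0,0]]'; python3 -m creep '[[0.8,0,0,15,0,0,0],[0.8,0,0,45,0,0,0],[0.8,0,0,50,0,0,0],[0.8,0,0,40,0,0,0],[0.8,0,0,0,0,0,0]]'
python3 -m creep '[[0.8,0,-50,0,0,0,0],[0.8,0,-50,0,0,0,0],[0.8,10,-50,0,0,0,0],[0.8,10,-50,0,0,0,0],[0.8,0,0,0,0,0,0]]'
python3 - <<'E'
from h import *
a,d=read_camera('scene');b,e=read_camera('side');np.savez('f.npz',a=a,b=b,d=d,e=e)
ya=np.radians(5.65);tx=np.array([np.cos(ya),np.sin(ya)]);ty=np.array([-tx[1],tx[0]]);oo=np.array([.5353,.2267])
for n,dd in(('scene',d),('side',e)):
    Q=cloud(n,dd);D=(Q[...,:2]-oo)*1000;X,Y=D@tx,D@ty;Z=Q[...,2]
    mo=(dd>0)&(X>-17)&(X<42)&(abs(Y)<38)&(Z>.036)&(Z<.05);print(n,[np.percentile(v[mo],[1,99]).round(1) for v in(X,Y,Z*1000)])
C=np.hstack([cv2.resize(a[185:325,180:365],(400,303),interpolation=2),cv2.resize(b[185:325,190:375],(400,303),interpolation=2)]);cv2.imwrite('pics/f.png',C[...,::-1])
E
```

```text
t: 19.45
eef_pos: [0.4417, 0.217, 0.0503]
tool_rot: [0.0, 0.884, 0.468, -0.0]
contact_force: [0.7, 0.5, 0.6]
gripper_width: 0.9
grasp_force: 0.0
t: 20.08
eef_pos: [0.4437, 0.2184, 0.2045]
tool_rot: [0.0, 0.884, 0.468, 0.004]
contact_force: [0.4, -0.1, -0.5]
gripper_width: 0.9
grasp_force: 0.0
t: 20.7
eef_pos: [0.4615, 0.0129, 0.1999]
tool_rot: [0.0, 0.885, 0.465, -0.001]
contact_force: [0.1, 1.9, -0.3]
gripper_width: 0.901
grasp_force: 0.0
scene [array([-16.2,  31.7]), array([-25.3,  29.5]), array([36.1, 45.5])]
side [array([-15.6,  33.8]), array([-26.7,  28.1]), array([36.1, 45.9])]
```

View pics/f.png

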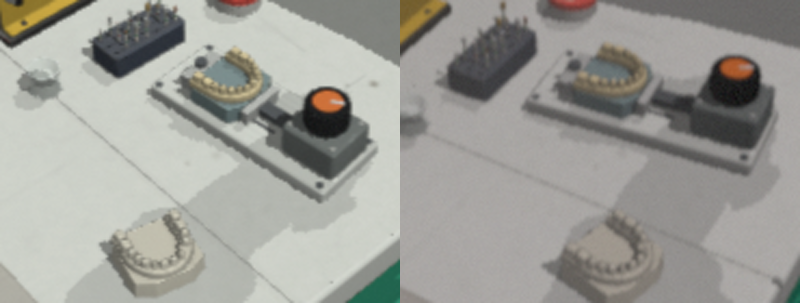

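The final picture shows the model clamped squarely between jaw and stop, at (228,85) in the left view. The cap is free and the other things are where they were.

```bash
python3 -c "
from station import *
print(hand_in())"
```

```text
the job is handed in; nothing more can be done
None
```

The grey model is clamped squarely between the jaw and the stop after one ratchet click (read from the cap torque), the gripper is clear, the other things show no disturbance in the final picture, and the job was handed in at about 21 s.

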